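# Slide a slide carrier off the light box and lay it on the rack

## Task

The thin slide carrier lying on the light box is too flat to pick up where it is: slide it until one end sticks out a few centimetres over an edge of the light box, pinch that end, and lift it away without letting it fall. Lay it down (do not drop it) flat across both rods of the rack, in the middle of the free place, squarely like the carrier already there. Leave the other carrier and the loupe as they are.

Things in the scene. Friction and masses are not known exactly. Their poses are not given: they have to be found in the camera images.
- lightbox: Light box: grey slab with a plain flat white top, 220 (its x) x 320 (its y) x 60 mm high, fixed to the table. Its top has no rim and all four edges are square and free. Origin at the centre of its underside; the top is 60 mm above it. A small black switch plate is on its -x side.
- carrier_center (a point): Centre of the slide carrier to be moved: a dark steel-grey plate 120 (x, long) x 50 (y) x 3 mm thick, about 80 g (it varies), with a glass slide let into its top; loose, lying flat on the light box at the start. The point is at mid-length, mid-width and half-way through the thickness. The two ends may be used alike. It slides when a finger pushes on its 3 mm high end face.
- carrier_end_a (a point): Middle of the carrier's +x end face, 60 mm from its centre, half-way through the thickness; same axes as the carrier.
- carrier_end_b (a point): Middle of the carrier's -x end face, 60 mm from its centre, half-way through the thickness; same axes as the carrier.
- carrier: The same carrier; origin at the centre of its underside, z up out of its face.
- rack: Rack, fixed to the table: a shallow aluminium drip tray 160 (its x) x 260 (its y) mm, 14 mm high, with two parallel steel rods 10 mm thick running along its y at x = -22 and +22 mm; the tops of the rods are 65 mm above the table and nothing on the rack stands higher. The rods are 250 mm long, held by an upright at each end. Between the rods and the tray (floor 5 mm or less high) fingers have room. Origin at the centre of its underside.
- rack_place (a point): Middle of the free place of the rack: between the two rods, level with their tops, 35 mm from the rack's centre towards its -y end. The carrier belongs with its middle above this point and its length along the rack's x, across both rods.
- carrier2_center (a point): Centre of another carrier, the same size (120 x 50 x 3 mm), loose, already lying across the rods about 80 mm from the rack's centre towards its +y end. Leave it alone.
- loupe: Black loupe (magnifier), a 50 mm tall, 42 mm thick cylinder standing loose on the light box's top near its +x, +y corner. Origin at the centre of its underside.
There are look-alikes about, which are no part of the job. Leave any orange or red look-alike of the carrier alone.

How it is judged:
By the outcome, as a careful person would: the job done as asked, in the order asked, and still so for the second after the job is handed in, with the robot touching nothing.
It also fails if it takes over 72 s, if anything falls off the work surface, if the arm or the gripper's body presses on something with over 40 N, if the wrist force passes 120 N, or if a joint passes its speed limit or range.

## Robot

A 6-joint arm with a two-finger parallel gripper is mounted at the origin on the work surface. World frame = base frame: x ahead of the robot, y to its left, z up, the work surface at z = 0. Lengths are in m, angles in degrees, forces in N, time in s.
With the tool pointing down it reaches from about 0.35 to 0.975 m from the base axis. Payload 4.9 kg.
Tool frame: the origin (TCP) lies midway between the tips of the shut fingers; the grasp point (between the pads) lies 19 mm behind it; z points along the fingers, y is the direction in which the jaws open and shut (so a half turn about z gives the same grasp; the last joint's range is limited). The gripper opens to 85 mm and grips with 20 to 120 N. Pads are 22 mm wide; open, the fingers measure 114 mm over their backs; the gripper's body (76 mm by 85 mm) begins 54 mm behind the grasp point. The pads swing forward as they close: fully open they stand 13 mm farther back than shut.
Start: joints at [-79.928, 3.019, 92.412, -0, 84.569, -6.818], TCP at [0.182, -0.598, 0.231] pointing down, gripper open.
Joint ranges: [-172.51, 172.51], [-57.92, 126.97], [3.15, 148.05], [-58.71, 238.71], [5.1, 150.11], [-179.66, 179.66]. Speed limits (degrees/s): [147.25, 147.25, 180, 180, 180, 180].

## Interface

Orientations are given as [roll, pitch, yaw] about the fixed x, y, z axes, in that order (R = Rz(yaw) Ry(pitch) Rx(roll)).
In Python, from workcell import manip, cams gives the robot as it stands. The module is installed in compiled form; this text tells all that it offers.
- The arm moves only by the tool apply_moves, never from a script. Its argument "commands" is a list of rows, each a list of 3 entries, a list of its own where there are three numbers: the finger opening in m, from 0 to 0.0854, then the shift along the tool's x, y, z in m, then the turn, a rotation vector about the tool's x, y, z in degrees. A call has 1 to 20 rows; each row is the pose to reach, as a shift and turn from the pose commanded when the call began, along the tool's axes at that moment; what a row does not reach only later rows make up. A row lasts 1/8 s, in which the tool goes at most 62.5 mm and 10.7 degrees, less where a joint would pass 70% of its speed; a pose out of reach is approached as far as the arm can. A call with a gripper value outside its range is refused whole. The fingers move at their own pace and stop on an object; "newtons" is the grip in N (left out, the last holds). Time passes only in rows, so rows that repeat a pose let the fingers close. It gives the time, the measured TCP pose, the force and the opening at its end, in the units of the state.
- manip.read_state(): the state, without advancing time (a new reading comes with each control period).
- cams.read_camera(name): name is "scene" or "top" or "wrist"; returns (picture, depth): 384x512x3 uint8, red, green, blue; 384x512 float32, m along the optical axis (not along the pixel's ray), 0 where there is no reading.
- cams.camera_params(name): a dict with "mtx" (3x3 intrinsics, pixels), "cam_to_world" (4x4, takes a point from camera to world coordinates). Camera axes: x right, y down, z forward; pixel columns grow to the right and rows downward; lengths in m; the calibration is good to about 2 mm. The wrist camera is an equidistant fisheye: a pixel r from the principal point sees the ray r / f radians off the axis. A picture is of the moment at which its call begins: read the wrist's pose just before it. camera_params takes no time and is no camera call; for the wrist camera it gives the pose at the moment of the call.
- manip.close_job(): hands the job in, once; it reports no verdict.
The state is a dict: "time_s": time; "joint_pos": joint angles; "joint_velocities": joint speeds; "joint_efforts": joint torques, N m; "ee_pos": TCP position; "orientation": TCP orientation; "force": force on the tool from outside, world axes, zero at the start; "moment": the same for the moment, N m; "gripper_width": finger opening in m.
Only numpy, scipy, OpenCV 4.12 (cv2) and the standard library are available. Lean on these libraries where they do the work, as an engineer would, in place of code of your own. Each camera call takes 0.05 s, during which the arm holds its last target.

## Working session

There is one attempt and no reset: what is moved stays moved. The work goes in short steps, Python scripts to look and compute and a tool call to move; the robot and the scene stay as the last step left them, time stands still between calls to the robot, and variables do not carry over. Pictures are saved under pics/ and viewed, and the job is handed in when it is done.

Besides the shell and the picture viewer there is one more tool, called after "Call:" as name(argument=value, ...), one argument or row to a line, values as JSON. apply_moves: Moves the arm, as the interface text tells. Its arguments: {"type":"object","properties":{"commands":{"type":"array"},"newtons":{"type":"number"}},"required":["commands"]}

```bash
mkdir -p pics
cat > h.py <<'E'
import numpy as np, cv2
from workcell import manip, cams
def grab(n,f):
    p,d=cams.read_camera(n); cv2.imwrite('pics/'+f+'.png',p[:,:,::-1]); np.savez('pics/'+f+'.npz',p=p,d=d,**cams.camera_params(n)); return p,d
def ray(n,u,v,z):
    c=cams.camera_params(n);K=c['mtx'];T=c['cam_to_world']
    d=T[:3,:3]@np.array([(u-K[0,2])/K[0,0],(v-K[1,2])/K[1,1],1]); o=T[:3,3]
    return o+d*(z-o[2])/d[2]
E
python3 - <<'E'
from h import *
for n in('top','scene'): grab(n,n+'0')
print(manip.read_state())
for n in('top','scene'): print(cams.camera_params(n))
E
```

```text
{'time_s': 0.1, 'joint_pos': array([-7.99275656e+01,  3.05656849e+00,  9.24846213e+01,  1.69951329e-03,
        8.45674991e+01, -6.81981955e+00]), 'joint_velocities': array([-0.01199296, -0.03247148, -0.12084127, -0.01324389,  0.01233045,
        0.06328703]), 'joint_efforts': array([ 1.48183412e-04, -3.94906926e+01, -3.71361959e+01, -1.28152055e-04,
        3.91023204e-03,  5.13484721e-06]), 'ee_pos': array([ 0.18150088, -0.59748076,  0.23014835]), 'orientation': array([-1.79892281e+02, -1.45861166e-02,  1.68920778e+01]), 'force': array([ 0.26544909, -0.07195579, -0.39028304]), 'moment': array([-0.01126616,  0.02806069,  0.0064015 ]), 'gripper_width': 0.0854529638959808}
{'mtx': array([[438.9985129 ,   0.        , 259.01166676],
       [  0.        , 438.9985129 , 194.01206884],
       [  0.        ,   0.        ,   1.        ]]), 'cam_to_world': array([[ 0.0291245 , -0.98376527,  0.17708095,  0.31310946],
       [-0.99925437, -0.03314692, -0.01979885,  0.00799319],
       [ 0.02534711, -0.17637228, -0.98399713,  1.36413367],
       [ 0.        ,  0.        ,  0.        ,  1.        ]])}
{'mtx': array([[360.65550712,   0.        , 261.53454236],
       [  0.        , 360.65550712, 193.86770953],
       [  0.        ,   0.        ,   1.        ]]), 'cam_to_world': array([[-0.85684849,  0.39548954, -0.33075472,  0.87526761],
       [ 0.5155001 ,  0.64676316, -0.56210057,  0.5270492 ],
       [-0.00838493, -0.65213912, -0.75805294,  0.81112139],
       [ 0.        ,  0.        ,  0.        ,  1.        ]])}
```

View pics/top0.png

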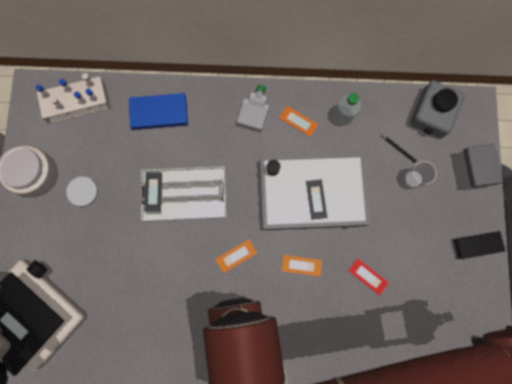

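View pics/scene0.png

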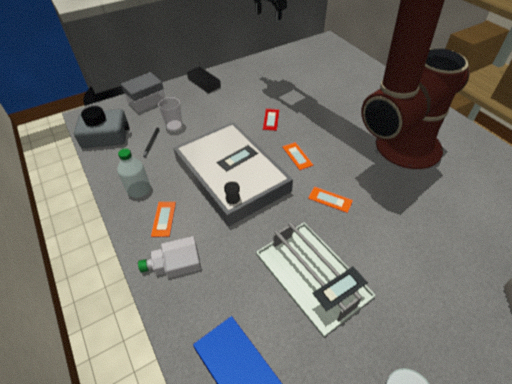

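```bash
cat > m.py <<'E'
from h import *
import sys
def rect(n,mask,z,minA=100):
    cs,_=cv2.findContours(mask.astype(np.uint8),cv2.RETR_EXTERNAL,cv2.CHAIN_APPROX_NONE)
    out=[]
    for c in cs:
        if cv2.contourArea(c)<minA: continue
        w=np.array([ray(n,u,v,z)[:2] for u,v in c[:,0]],np.float32)
        r=cv2.minAreaRect(w*1000); out.append((np.round(c[:,0].mean(0)),np.round(r[0],1),np.round(r[1],1),round(r[2],1)))
    return out
E
python3 - <<'E'
from m import *
for n in('top','scene'):
    p=cv2.imread(f'pics/{n}0.png'); b=cv2.resize(p,None,fx=4,fy=4,interpolation=cv2.INTER_CUBIC)
    c=(b[560:960,520:1520] if n=='top' else b[450:1350,650:1550])
    cv2.imwrite(f'pics/{n}0z.png',cv2.resize(c,(800,int(800*c.shape[0]/c.shape[1]))))
p=np.load('pics/top0.npz')['p'].astype(int); mn=p.min(2); 
roi=np.zeros(mn.shape,bool); roi[150:240,255:375]=1
W=(mn>150)&roi; print('mn samples',mn[199,300:335],mn[155:170,300],mn[215:235,300],mn[180,255:275],mn[180,355:375])
print('box',rect('top',W,.06))
roi[:]=0; roi[178:222,300:332]=1
print('car',rect('top',(mn<140)&roi,.063,50))
roi[:]=0; roi[160:225,135:230]=1
print('rack',rect('top',(mn>110)&roi,.014))
print('car2',rect('top',(mn<75)&roi,.068,50))
E
```

```text
mn samples [195 195 195 197 195 194 188 161 122  86  79 104 148 178 190 191 191 189
 189 183 159 117  86  86 122 165 187 194 194 195 194 194 195 194 195] [115 118 118 130 159 181 190 190 191 190 191 193 190 193 193] [194 194 193 193 194 193 191 180 160 134 127 115  93  80  94 109 113 115
 114 115] [113 109  97  83  76  83 100 115 122 137 166 186 192 193 192 193 192 193
 193 192] [191 190 191 189 192 187 176 153 129 118 118 115 116 114 113 113 112 114
 112 113]
box [(array([315., 191.]), array([ 565.4, -184.8]), array([199. , 298.6]), 4.1)]
car [(array([316., 199.]), array([ 538.1, -190.7]), array([118.9,  49.4]), 8.4)]
rack [(array([180., 192.]), array([555.4, 222.1]), array([203.2, 295.9]), 2.0)]
car2 [(array([152., 192.]), array([541.9, 304.4]), array([110.4,  53.5]), 3.9)]
```

View pics/top0z.png

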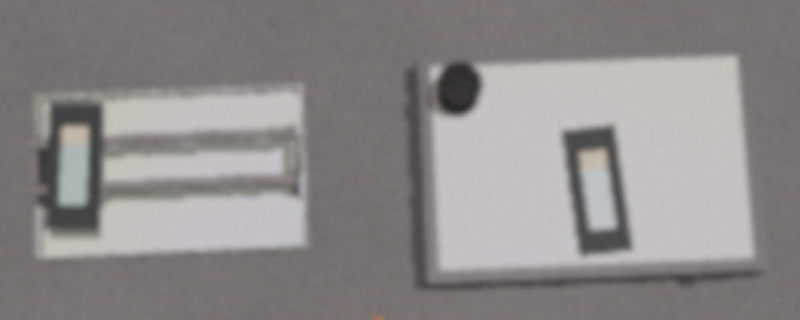

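View pics/scene0z.png

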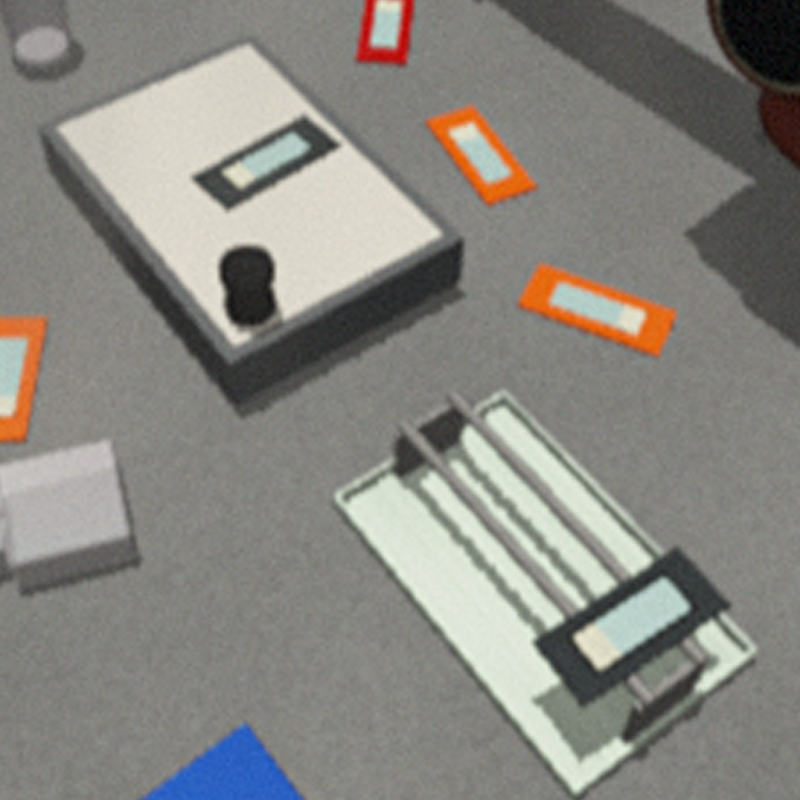

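Run:
```python
from m import *
for n,rr,rb in(('top',(160,225,135,232),(150,240,255,375)),('scene',(220,335,250,380),(120,225,170,295))):
    d=np.load(f'pics/{n}0.npz');p=d['p'].astype(int); mn=p.min(2)
    for nm,r,z,ths in(('rack',rr,.014,(140,150,160)),('box',rb,.06,(150,160))):
        roi=np.zeros(mn.shape,bool); roi[r[0]:r[1],r[2]:r[3]]=1
        for t in ths:
            m=((mn>t)&roi).astype(np.uint8); k=np.ones((3,3),np.uint8)
            print(n,nm,t,rect(n,m,z,600))
    for nm,r,z in(('car',(178,222,300,332) if n=='top' else (140,175,212,262),.063),('car2',(165,220,138,168) if n=='top' else(262,312,308,372),.068)):
        roi=np.zeros(mn.shape,bool); roi[r[0]:r[1],r[2]:r[3]]=1
        for t in(90,110,130): print(n,nm,t,rect(n,(mn<t)&roi,z,100))
    D=d['d'];K=d['mtx'];T=d['cam_to_world']
    v,u=np.mgrid[:384,:512]; P=np.stack([(u-K[0,2])/K[0,0]*D,(v-K[1,2])/K[1,1]*D,D],-1)@T[:3,:3].T+T[:3,3]
    x,y,z=P[...,0],P[...,1],P[...,2]
    m=(D>0)&(z>.05)&(z<.068)&(x>.43)&(x<.7)&(y>-.37)&(y<0)
    print(n,'depth box',np.median(z[m]),cv2.minAreaRect((P[m][:,:2]*1000).astype(np.float32)))
    m=(D>0)&(z>.055)&(z<.075)&(x>.43)&(x<.7)&(y>.1)&(y<.27)
    print(n,'rods',m.sum(),np.median(z[m]))
    for lo in np.arange(.11,.27,.03):
        mm=m&(y>lo)&(y<lo+.03); q=np.sort(x[mm]); print(round(lo+.015,3),np.round(np.percentile(q,[1,25,50,75,99]),4) if len(q) else'')
```

```text
top rack 140 [(array([187., 209.]), array([496.6, 208.2]), array([ 95.6, 272.3]), 16.5), (array([194., 175.]), array([610.5, 191.3]), array([ 54.8, 197.4]), 2.5)]
top rack 150 [(array([187., 210.]), array([500.1, 211.1]), array([ 68.7, 261. ]), 8.3), (array([194., 175.]), array([611.3, 189.6]), array([ 45.1, 194.1]), 3.0)]
top rack 160 [(array([184., 211.]), array([499.2, 212.2]), array([ 52.6, 250.1]), 4.4), (array([193., 175.]), array([610. , 189.3]), array([ 39.2, 188. ]), 4.0)]
top box 150 [(array([315., 191.]), array([ 565.4, -184.8]), array([199. , 298.6]), 4.1)]
top box 160 [(array([315., 192.]), array([ 565.5, -184.8]), array([196.2, 296.7]), 4.1)]
top car 90 [(array([316., 199.]), array([ 537.8, -190.6]), array([111.1,  42.4]), 8.7)]
top car 110 [(array([316., 199.]), array([ 537.7, -190.6]), array([115.5,  45.7]), 8.6)]
top car 130 [(array([316., 199.]), array([ 537.9, -190.7]), array([117.9,  48.6]), 8.6)]
top car2 90 [(array([152., 192.]), array([542.1, 303.4]), array([115.3,  56.5]), 2.0)]Traceback (most recent call last):
  File "<stdin>", line 11, in <module>
  File "m.py", line 8, in rect
    w=np.array([ray(n,u,v,z)[:2] for u,v in c[:,0]],np.float32)
                ~~~^^^^^^^^^
  File "h.py", line 6, in ray
    c=cams.camera_params(n);K=c['mtx'];T=c['cam_to_world']
ValueError: time passes only in moves, steps and waits
```

```bash
cat > m.py <<'E'
from h import *
def cast(d,uv,z):
    K=d['mtx'];T=d['cam_to_world']; uv=np.atleast_2d(uv).astype(float)
    r=np.c_[(uv[:,0]-K[0,2])/K[0,0],(uv[:,1]-K[1,2])/K[1,1],np.ones(len(uv))]@T[:3,:3].T
    o=T[:3,3]; return o+r*((z-o[2])/r[:,2])[:,None]
def rect(d,mask,z,minA=100):
    cs,_=cv2.findContours(mask.astype(np.uint8),cv2.RETR_EXTERNAL,cv2.CHAIN_APPROX_NONE)
    out=[]
    for c in cs:
        if cv2.contourArea(c)<minA: continue
        w=cast(d,c[:,0],z)[:,:2].astype(np.float32)
        r=cv2.minAreaRect(w*1000); out.append((np.round(r[0],1).tolist(),np.round(r[1],1).tolist(),round(r[2],1)))
    return out
def pts(d):
    D=d['d'];K=d['mtx'];T=d['cam_to_world']
    v,u=np.mgrid[:384,:512]
    return np.stack([(u-K[0,2])/K[0,0]*D,(v-K[1,2])/K[1,1]*D,D],-1)@T[:3,:3].T+T[:3,3]
E
python3 - <<'E'
from m import *
for n,rr,rb in(('top',(160,225,135,232),(150,240,255,375)),('scene',(220,335,250,380),(120,225,170,295))):
    d=dict(np.load(f'pics/{n}0.npz'));p=d['p'].astype(int); mn=p.min(2)
    r=rb;roi=np.zeros(mn.shape,bool); roi[r[0]:r[1],r[2]:r[3]]=1
    print(n,'box',rect(d,(mn>150)&roi,.06,600))
    for nm,r,z in(('car',(178,222,300,332) if n=='top' else (140,175,212,262),.063),('car2',(165,220,138,168) if n=='top' else(262,312,308,372),.068)):
        roi=np.zeros(mn.shape,bool); roi[r[0]:r[1],r[2]:r[3]]=1
        for t in(60,75,90,110): print(n,nm,t,rect(d,(mn<t)&roi,z,100))
    D=d['d'];P=pts(d)
    x,y,z=P[...,0],P[...,1],P[...,2]
    m=(D>0)&(z>.055)&(z<.066)&(x>.43)&(x<.7)&(y>-.37)&(y<0)
    print(n,'depth box',np.median(z[m]),cv2.minAreaRect((P[m][:,:2]*1000).astype(np.float32)))
    m=(D>0)&(z>.055)&(z<.075)&(x>.43)&(x<.7)&(y>.1)&(y<.27)
    print(n,'rods',m.sum(),np.median(z[m]))
    for lo in np.arange(.11,.27,.03):
        mm=m&(y>lo)&(y<lo+.03); q=x[mm]
        if len(q): c=np.median(q); print(round(lo+.015,3),[np.round(np.mean(a),4) for a in(q[q<c],q[q>c])],q.min(),q.max())
    m=(D>0)&(z>.003)&(z<.03)&(x>.43)&(x<.7)&(y>.07)&(y<.38)
    print('tray',cv2.minAreaRect((P[m][:,:2]*1000).astype(np.float32)))
    m=(D>0)&(z>.063)&(z<.078)&(x>.43)&(x<.7)&(y>.27)&(y<.34)
    print('car2 depth',np.median(z[m]),cv2.minAreaRect((P[m][:,:2]*1000).astype(np.float32)))
E
```

```text
top box [([565.4, -184.8], [199.0, 298.6], 4.1)]
top car 60 []
top car 75 []
top car 90 [([537.8, -190.6], [111.1, 42.4], 8.7)]
top car 110 [([537.7, -190.6], [115.5, 45.7], 8.6)]
top car2 60 []
top car2 75 [([541.9, 304.4], [110.4, 53.5], 3.9)]
top car2 90 [([542.1, 303.4], [115.3, 56.5], 2.0)]
top car2 110 [([542.4, 306.8], [122.1, 68.3], 0.4)]
top depth box 0.06082947572417563 ((564.4950561523438, -186.38763427734375), (221.5386962890625, 320.6226501464844), 4.053105354309082)
top rods 376 0.06397191101792177
0.125 [np.float64(0.5346), np.float64(0.5745)] 0.5295994841097089 0.5834328030746979
0.155 [np.float64(0.5344), np.float64(0.5765)] 0.5284603403464413 0.5824974571285465
0.185 [np.float64(0.5297), np.float64(0.5705)] 0.5244132541177069 0.5781991385006429
0.215 [np.float64(0.5296), np.float64(0.5723)] 0.5231598475568163 0.5769974310404334
0.245 [np.float64(0.525), np.float64(0.5675)] 0.5197510425860499 0.5728353404747676
0.275 [np.float64(0.5233), np.float64(0.5608)] 0.5195727504388835 0.5712723169020797
tray ((565.041748046875, 225.01333618164062), (309.9244384765625, 269.322
[... 825 characters left out ...]
.5313996974234225 0.586427618850781
0.155 [np.float64(0.5349), np.float64(0.5795)] 0.5284226060200801 0.5838821287025278
0.185 [np.float64(0.5348), np.float64(0.5773)] 0.5272418534407104 0.5817243384965246
0.215 [np.float64(0.5304), np.float64(0.5748)] 0.5241193956380206 0.5796496781565124
0.245 [np.float64(0.5293), np.float64(0.5727)] 0.5230100920884763 0.5773177506073923
0.275 [np.float64(0.5268), np.float64(0.5714)] 0.5214295891546039 0.5741567582557664
tray ((565.404541015625, 225.01724243164062), (269.21148681640625, 309.6773376464844), 0.03615672141313553)
car2 depth 0.06903086054910246 ((542.7625122070312, 304.7411804199219), (122.41327667236328, 69.64862060546875), 0.354959100484848)
```

Run:
```python
from m import *
for n,c in(('top',[(141.6,169.7),(224.7,166.6),(226.3,216.9),(141.6,220.9)]),('scene',[(256.7,251.7),(304,223),(375.4,295.9),(324.8,336.1)])):
    d=dict(np.load(f'pics/{n}0.npz')); w=cast(d,c,.014); print(np.round(w[:,:2],4).tolist(),w.mean(0)); print(cv2.minAreaRect((w[:,:2]*1000).astype(np.float32)))
```

```text
[[0.6211, 0.3511], [0.6402, 0.0916], [0.4808, 0.0798], [0.4601, 0.3388]] [0.55056471 0.2153299  0.014     ]
((550.4642333984375, 215.234130859375), (161.455322265625, 260.1950988769531), 4.354043006896973)
[[0.6388, 0.097], [0.4828, 0.086], [0.4625, 0.3446], [0.6204, 0.3572]] [0.55112622 0.22119719 0.014     ]
((550.6358032226562, 221.5286865234375), (158.34324645996094, 260.8499450683594), 4.053874969482422)
```

Call:
apply_moves(
  commands=[
    [0.04,[0.02,-0.01,0],[0,0,0]],
    [0.0,[0.06,-0.03,0],[0,0,1]],
    [0,[0.11,-0.055,0],[0,0,2]],
    [0,[0.16,-0.08,0],[0,0,3]],
    [0,[0.21,-0.105,0],[0,0,4]],
    [0,[0.26,-0.13,0],[0,0,5]],
    [0,[0.31,-0.155,0],[0,0,6]],
    [0,[0.36,-0.18,0],[0,0,7]],
    [0,[0.41,-0.205,0],[0,0,8]],
    [0,[0.46,-0.23,0.02],[0,0,8.3]],
    [0,[0.5,-0.25,0.05],[0,0,8.3]],
    [0,[0.53,-0.266,0.08],[0,0,8.3]],
    [0,[0.5442,-0.2742,0.1],[0,0,8.3]],
    [0,[0.5442,-0.2742,0.11],[0,0,8.3]],
    [0,[0.5442,-0.2742,0.11],[0,0,8.3]],
    [0,[0.5442,-0.2742,0.11],[0,0,8.3]],
  ],
  newtons=40,
)

```text
time_s: 2.1
ee_pos: [0.6228, -0.1788, 0.1228]
orientation: [179.9, -0.1, 8.5]
force: [0.1, 0.2, -0.0]
gripper_width: 0.0002
```

Call:
apply_moves(
  commands=[
    [0,[0,-0.001,0.025],[0,0,0]],
    [0,[0,-0.001,0.045],[0,0,0]],
    [0,[0,-0.001,0.052],[0,0,0]],
    [0,[0,-0.001,0.052],[0,0,0]],
    [0,[0,-0.001,0.052],[0,0,0]],
  ],
)

```text
time_s: 2.72
ee_pos: [0.6231, -0.1769, 0.0703]
orientation: [180.0, -0.1, 8.6]
force: [0.6, 0.5, 0.1]
gripper_width: 0.0001
```

Run:
```python
from m import *
grab('scene','s1');grab('wrist','w1')
b=cv2.imread('pics/s1.png')[90:240,150:320];cv2.imwrite('pics/s1z.png',cv2.resize(b,None,fx=4,fy=4,interpolation=3))
print(manip.read_state()['ee_pos'])
```

```text
[ 0.62319137 -0.17679932  0.07040602]
```

View pics/s1z.png

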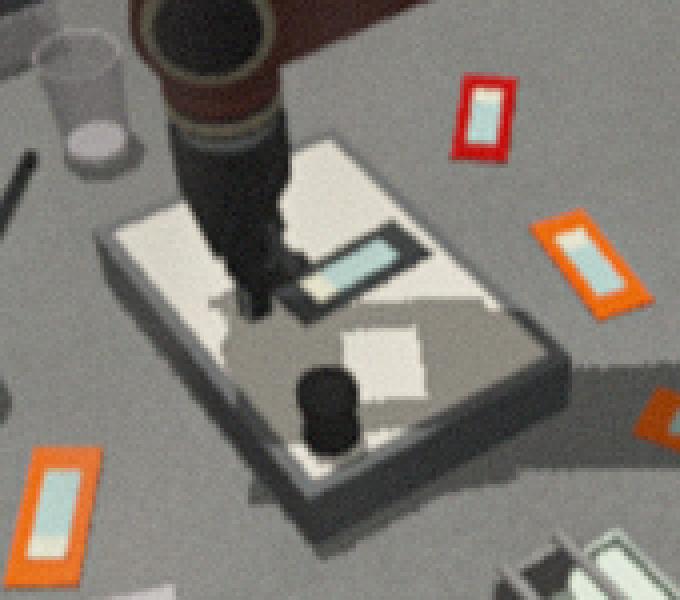

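View pics/w1.png

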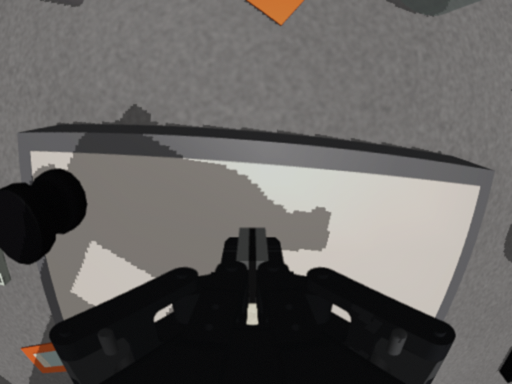

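Call:
apply_moves(
  commands=[
    [0,[0,0,0.005],[0,0,0]],
    [0,[0,0,0.008],[0,0,0]],
    [0,[0,0,0.009],[0,0,0]],
    [0,[0,0,0.009],[0,0,0]],
  ],
)

```text
time_s: 3.32
ee_pos: [0.6225, -0.1765, 0.0602]
orientation: [-180.0, 0.0, 8.6]
force: [-0.1, 0.2, 0.5]
gripper_width: -0.0001
```

Call:
apply_moves(
  commands=[
    [0,[0,0,0.0007],[0,0,0]],
    [0,[0,0,0.0007],[0,0,0]],
  ],
)

```text
time_s: 3.58
ee_pos: [0.6226, -0.1766, 0.0601]
orientation: [180.0, -0.0, 8.6]
force: [-1.8, 1.0, 3.8]
gripper_width: -0.0001
```

Call:
apply_moves(
  commands=[
    [0,[0,0,-0.0016],[0,0,0]],
    [0,[0,0,-0.0016],[0,0,0]],
    [0,[-0.004,0,-0.0016],[0,0,0]],
    [0,[-0.008,0,-0.0016],[0,0,0]],
    [0,[-0.012,0,-0.0016],[0,0,0]],
    [0,[-0.016,0,-0.0016],[0,0,0]],
    [0,[-0.02,0,-0.0016],[0,0,0]],
    [0,[-0.024,0,-0.0016],[0,0,0]],
    [0,[-0.028,0,-0.0016],[0,0,0]],
    [0,[-0.032,0,-0.0016],[0,0,0]],
    [0,[-0.036,0,-0.0016],[0,0,0]],
    [0,[-0.04,0,-0.0016],[0,0,0]],
    [0,[-0.04,0,-0.0016],[0,0,0]],
  ],
)

```text
time_s: 5.2
ee_pos: [0.5826, -0.1826, 0.0612]
orientation: [-180.0, 0.0, 8.6]
force: [0.7, -0.4, 1.0]
gripper_width: 0.0003
```

Run:
```python
from m import *
grab('scene','s2');grab('top','t2')
b=cv2.imread('pics/s2.png')[90:240,150:320];cv2.imwrite('pics/s2z.png',cv2.resize(b,None,fx=4,fy=4,interpolation=3))
```

```text
(no output)
```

View pics/s2z.png

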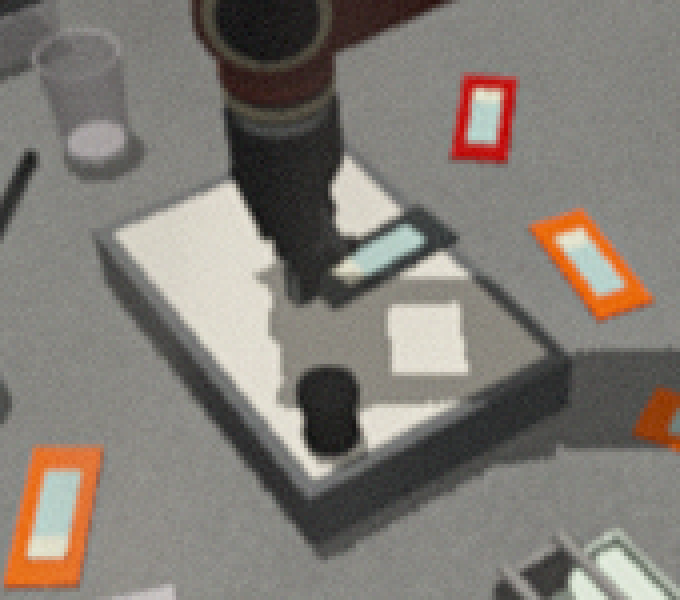

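Call:
apply_moves(
  commands=[
    [0,[-0.004,0,0],[0,0,0]],
    [0,[-0.008,0,0],[0,0,0]],
    [0,[-0.012,0,0],[0,0,0]],
    [0,[-0.016,0,0],[0,0,0]],
    [0,[-0.02,0,0],[0,0,0]],
    [0,[-0.024,0,0],[0,0,0]],
    [0,[-0.027,0,0],[0,0,0]],
    [0,[-0.03,0,0],[0,0,0]],
    [0,[-0.033,0,0],[0,0,0]],
    [0,[-0.036,0,0],[0,0,0]],
    [0,[-0.036,0,0],[0,0,0]],
  ],
)

```text
time_s: 6.68
ee_pos: [0.5471, -0.188, 0.0612]
orientation: [-180.0, 0.0, 8.6]
force: [0.4, -0.3, 0.2]
gripper_width: -0.0004
```

Run:
```python
from m import *
grab('scene','s3');grab('top','t3')
b=cv2.imread('pics/s3.png')[90:240,150:320];cv2.imwrite('pics/s3z.png',cv2.resize(b,None,fx=4,fy=4,interpolation=3))
b=cv2.imread('pics/t3.png')[140:260,240:390];cv2.imwrite('pics/t3z.png',cv2.resize(b,None,fx=4,fy=4,interpolation=3))
```

```text
(no output)
```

View pics/s3z.png

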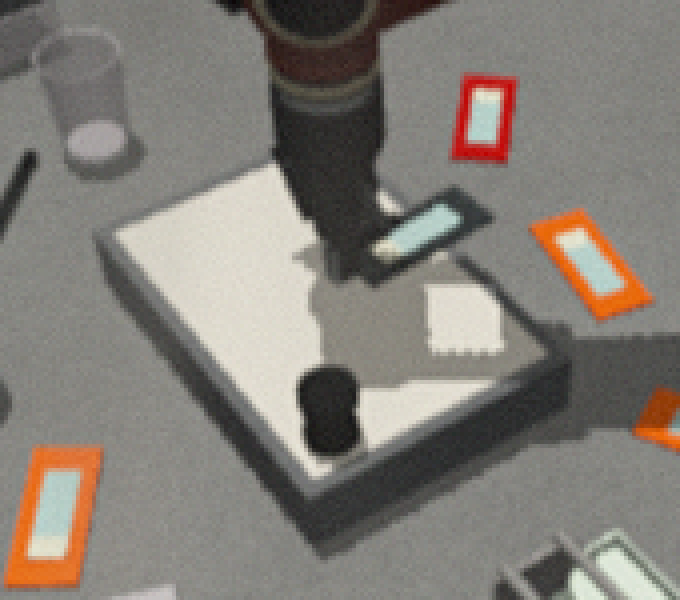

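View pics/t3z.png

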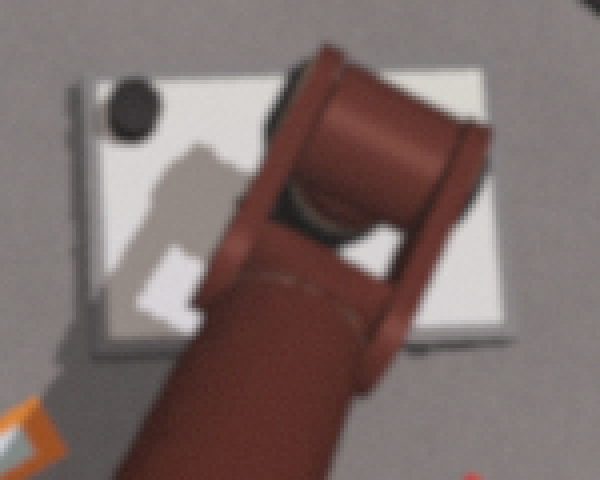

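Run:
```python
from m import *
d=dict(np.load('pics/s3.npz'))
print(cast(d,[(273,143.75),(263.75,136.75),(242,161.2)],.063))
```

```text
[[ 0.41257406 -0.1850969   0.063     ]
 [ 0.41981604 -0.22854302  0.063     ]
 [ 0.53236981 -0.16760405  0.063     ]]
```

Call:
apply_moves(
  commands=[
    [0,[-0.002,0,0],[0,0,0]],
    [0,[-0.004,0,0],[0,0,0]],
    [0,[-0.004,0,0],[0,0,0]],
    [0,[0.005,0,0],[0,0,0]],
    [0,[0.015,0,-0.01],[0,0,0]],
    [0,[0.015,0,-0.05],[0,0,0]],
    [0,[0.015,0,-0.1],[0,0,0]],
    [0.04,[0.055,0,-0.15],[0,0,0]],
    [0.07,[0.105,0,-0.17],[0,0,0]],
    [0.07,[0.125,0,-0.17],[0,0,0]],
    [0.07,[0.125,0,-0.17],[0,0,0]],
    [0.07,[0.125,0,-0.17],[0,0,0]],
  ],
)

```text
time_s: 8.28
ee_pos: [0.6705, -0.1691, 0.2308]
orientation: [-180.0, 0.1, 8.6]
force: [-1.1, 0.1, -0.4]
gripper_width: 0.0698
```

Run:
```python
from m import *
grab('scene','s4');grab('top','t4')
b=cv2.imread('pics/s4.png')[90:240,150:320];cv2.imwrite('pics/s4z.png',cv2.resize(b,None,fx=4,fy=4,interpolation=3))
b=cv2.imread('pics/t4.png')[140:260,240:390];cv2.imwrite('pics/t4z.png',cv2.resize(b,None,fx=4,fy=4,interpolation=3))
```

```text
(no output)
```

View pics/s4z.png

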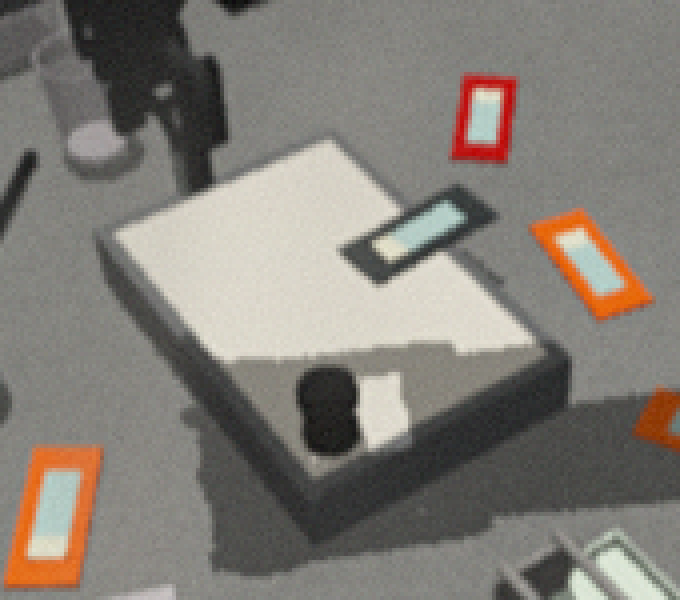

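View pics/t4z.png

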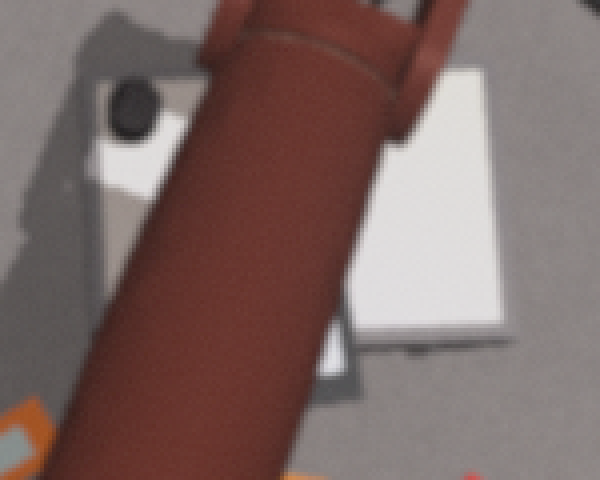

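Scene view: the carrier's corners are about (343,250), (380,283), (497,215), (458,185) in the zoom, and its near end overhangs the −x edge. I'll measure it from there.

Run:
```python
from m import *
d=dict(np.load('pics/s4.npz'));q=np.array([(341,249),(380,284),(498,215),(458,184)])/4+[150,90]
w=cast(d,q,.063);print(w,w.mean(0));e=(w[0]+w[1]-w[2]-w[3])/2;print(np.linalg.norm(e),np.degrees(np.arctan2(e[1],e[0])))
mn=d['p'].min(2).astype(int);D=d['d']
P=pts(d);x,y,z=P[...,0],P[...,1],P[...,2]
m=(D>0)&(z>.05)&(z<.075)&(x>.38)&(x<.447)&(y>-.27)&(y<-.14); print(z[m].mean(),x[m].min(),cv2.minAreaRect((P[m][:,:2]*1000).astype(np.float32)))
s=mn.shape; roi=np.zeros(s,bool); roi[130:165,230:278]=1
for t in(70,80,90): print(rect(d,(mn<t)&roi,.063))
```

```text
[[ 0.53098007 -0.21242477  0.063     ]
 [ 0.52435484 -0.16368435  0.063     ]
 [ 0.40860547 -0.18265757  0.063     ]
 [ 0.41590156 -0.23040341  0.063     ]] [ 0.46996049 -0.19729252  0.063     ]
0.11688343298970658 9.094972220405818
0.06501991477247701 0.40834252958375716 ((429.4374694824219, -206.40338134765625), (37.589439392089844, 51.99520492553711), 6.129787445068359)
[]
[([470.6, -199.0], [116.5, 49.8], 8.7)]
[([470.0, -199.0], [118.1, 51.9], 9.7)]
```

Call:
apply_moves(
  commands=[
    [0.07,[-0.03,0,0],[0,0,0]],
    [0.07,[-0.07,0,0],[0,0,0]],
    [0.07,[-0.12,0,0],[0,0,0]],
    [0.07,[-0.17,0,0.02],[0,0,0]],
    [0.07,[-0.21,0,0.05],[0,0,0]],
    [0.07,[-0.235,0,0.09],[0,0,0]],
    [0.07,[-0.241,0,0.11],[0,0,0]],
    [0.07,[-0.241,0,0.12],[0,0,0]],
    [0.07,[-0.241,0,0.12],[0,0,0]],
    [0.07,[-0.241,0,0.12],[0,0,0]],
  ],
)

```text
time_s: 9.62
ee_pos: [0.4342, -0.2057, 0.1127]
orientation: [179.9, -0.1, 8.6]
force: [-1.2, -0.3, 0.2]
gripper_width: 0.07
```

Run:
```python
from m import *
print(manip.read_state()['ee_pos']);grab('wrist','w5');grab('scene','s5')
c=dict(np.load('pics/w5.npz'));print(c['mtx'],c['cam_to_world'])
b=cv2.imread('pics/s5.png')[90:240,150:320];cv2.imwrite('pics/s5z.png',cv2.resize(b,None,fx=4,fy=4,interpolation=3))
```

```text
[ 0.4341745  -0.20572641  0.11272457]
[[297.31863964   0.         251.92815117]
 [  0.         297.31863964 188.98326921]
 [  0.           0.           1.        ]] [[ 0.14983737 -0.94796141 -0.28092333  0.50532666]
 [-0.98870739 -0.14293123 -0.04503731 -0.19360659]
 [ 0.00254092  0.28449925 -0.9586729   0.2562272 ]
 [ 0.          0.          0.          1.        ]]
```

View pics/w5.png

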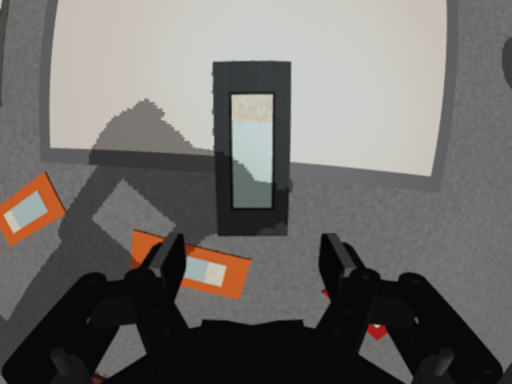

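View pics/s5z.png

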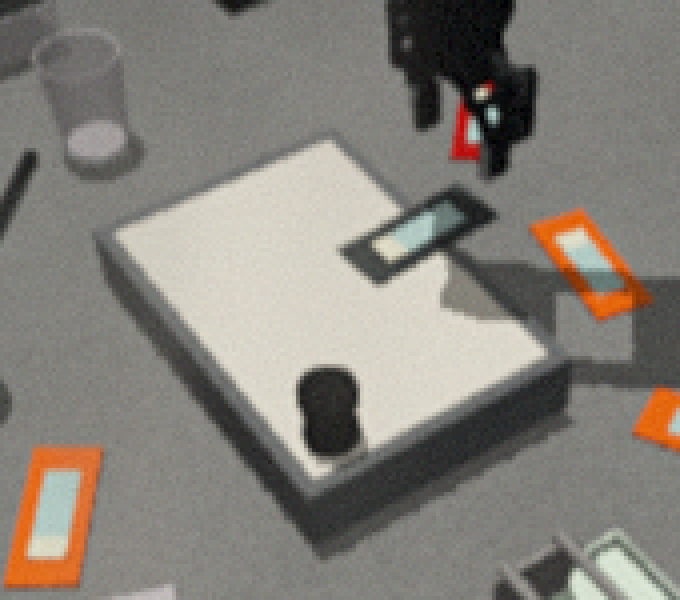

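```bash
cat >> m.py <<'E'
def fcast(d,uv,z):
    K=d['mtx'];T=d['cam_to_world'];uv=np.atleast_2d(uv).astype(float)
    a=(uv[:,0]-K[0,2])/K[0,0];b=(uv[:,1]-K[1,2])/K[1,1];th=np.hypot(a,b);s=np.sinc(th/np.pi)
    r=np.c_[a*s,b*s,np.cos(th)]@T[:3,:3].T;o=T[:3,3]
    return o+r*((z-o[2])/r[:,2])[:,None]
E
python3 - <<'E'
from m import *
d=dict(np.load('pics/w5.npz'))
w=fcast(d,[(213,61),(291,61),(288,235.5),(218,235.5)],.063);print(w[:,:2],w.mean(0));e=(w[0]+w[1]-w[2]-w[3])/2;print(np.linalg.norm(e),np.degrees(np.arctan2(e[1],e[0])))
print(fcast(d,[(218,165),(290,172)],.06))
E
```

```text
[[ 0.52943199 -0.16526194]
 [ 0.53693311 -0.21461197]
 [ 0.41798977 -0.23364648]
 [ 0.41051275 -0.18375935]] [ 0.47371691 -0.19931993  0.063     ]
0.12040271027548093 8.966676646476136
[[ 0.46113552 -0.17759508  0.06      ]
 [ 0.46363267 -0.22667535  0.06      ]]
```

Call:
apply_moves(
  commands=[
    [0.07,[0,0,0.02],[0,0,0]],
    [0.07,[0,0,0.045],[0,0,0]],
    [0.07,[0,0,0.062],[0,0,0]],
    [0.07,[0,0,0.072],[0,0,0]],
    [0.07,[0,0,0.072],[0,0,0]],
    [0.064,[0,0,0.072],[0,0,0]],
    [0.06,[0,0,0.072],[0,0,0]],
    [0.056,[0,0,0.072],[0,0,0]],
    [0.053,[0,0,0.072],[0,0,0]],
    [0.053,[0,0,0.072],[0,0,0]],
  ],
  newtons=50,
)

```text
time_s: 10.98
ee_pos: [0.4327, -0.2052, 0.0393]
orientation: [180.0, -0.0, 8.6]
force: [0.7, 0.7, 0.4]
gripper_width: 0.0531
```

Run:
```python
from m import *
grab('wrist','w6');grab('scene','s6')
b=cv2.imread('pics/s6.png')[90:190,220:320];cv2.imwrite('pics/s6z.png',cv2.resize(b,None,fx=6,fy=6,interpolation=3))
```

```text
(no output)
```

View pics/w6.png

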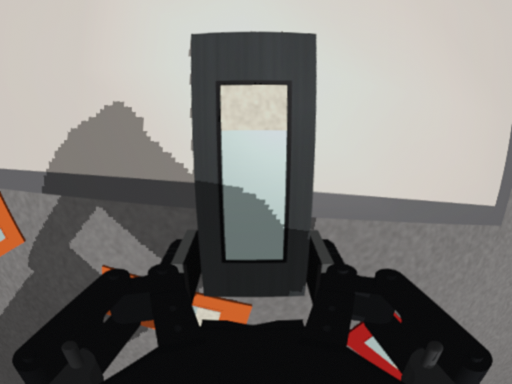

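View pics/s6z.png

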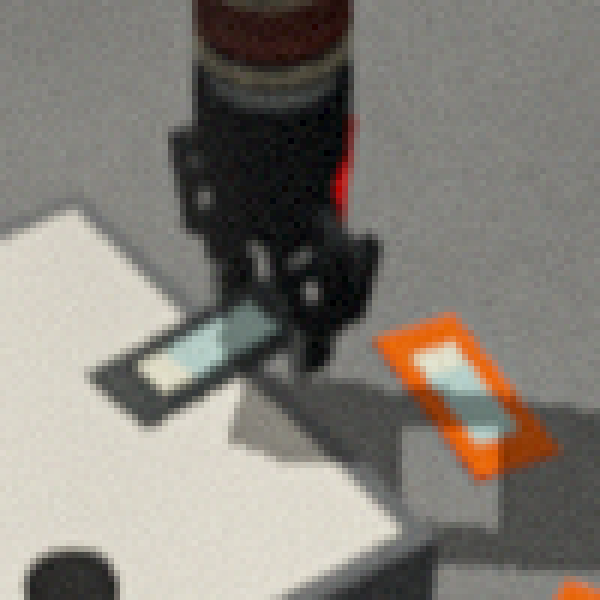

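Fingers straddle the overhanging end, with the plate between (200–310, up to row 296) and centred. I'll close now.

Call:
apply_moves(
  commands=[
    [0.049,[0,0,0],[0,0,0]],
    [0.046,[0,0,0],[0,0,0]],
    [0.042,[0,0,0],[0,0,0]],
    [0.042,[0,0,0],[0,0,0]],
    [0.042,[0,0,0],[0,0,0]],
  ],
  newtons=60,
)

```text
time_s: 11.7
ee_pos: [0.4327, -0.2053, 0.0393]
orientation: [180.0, 0.0, 8.6]
force: [-2.0, -0.0, 3.3]
gripper_width: 0.0479
```

Run:
```python
from m import *
print(manip.read_state()['moment'])
grab('wrist','w7')
```

```text
[0.07930689 0.2058853  0.00971056]
```

View pics/w7.png

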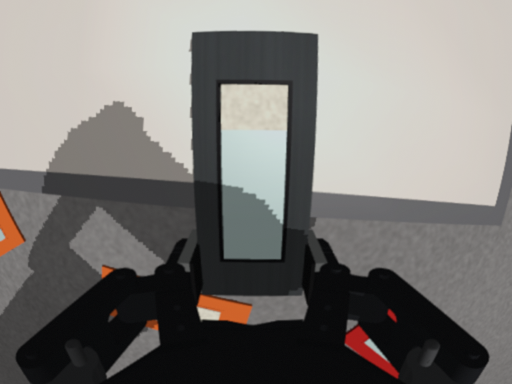

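Call:
apply_moves(
  commands=[
    [0.042,[0,0,-0.002],[0,0,0]],
    [0.042,[0,0,-0.005],[0,0,0]],
    [0.042,[0,0,-0.01],[0,0,0]],
    [0.042,[0,0,-0.015],[0,0,0]],
    [0.042,[0,0,-0.015],[0,0,0]],
  ],
)

```text
time_s: 12.38
ee_pos: [0.4331, -0.2055, 0.0549]
orientation: [179.9, -0.1, 8.6]
force: [-0.3, -0.5, -1.5]
gripper_width: 0.0478
```

Run:
```python
from m import *
print(manip.read_state()['moment'])
grab('wrist','w8');grab('scene','s8')
b=cv2.imread('pics/s8.png')[90:190,220:320];cv2.imwrite('pics/s8z.png',cv2.resize(b,None,fx=6,fy=6,interpolation=3))
```

```text
[ 0.00849517  0.0236672  -0.03304795]
```

View pics/w8.png

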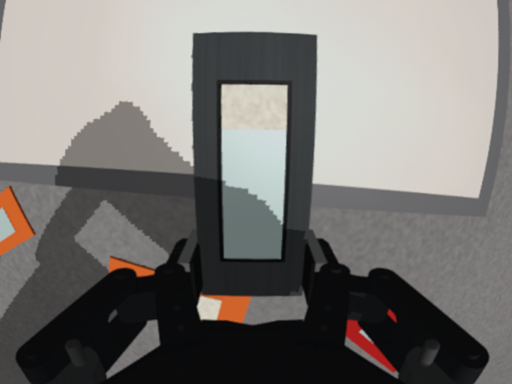

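View pics/s8z.png

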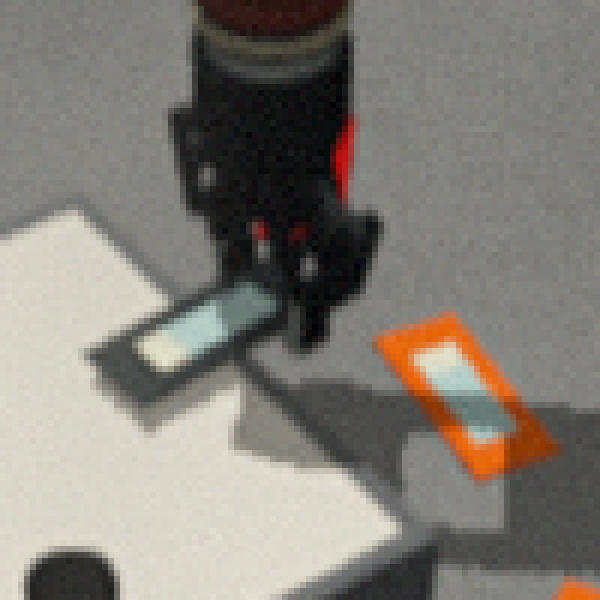

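Run:
```python
from m import *
d=dict(np.load('pics/w8.npz'))
w=fcast(d,[(193,34),(316.5,34.5),(302,296),(204,296)],.0786);print(w[:,:2],w.mean(0));e=(w[0]+w[1]-w[2]-w[3])/2;print(np.linalg.norm(e),np.degrees(np.arctan2(e[1],e[0])))
c,s=np.cos(np.radians(8.6)),np.sin(np.radians(8.6))
v=w.mean(0)[:2]-[.4331,-.2055];print('in tool', v@[c,s], v@[s,-c])
```

```text
[[ 0.52949692 -0.16603244]
 [ 0.53683368 -0.21486457]
 [ 0.41773606 -0.23196863]
 [ 0.41054745 -0.18359848]] [ 0.47365353 -0.19911603  0.0786    ]
0.12027929582717224 8.286515205604562
in tool 0.04105218721502307 -0.0002480060630571967
```

Call:
apply_moves(
  commands=[
    [0.042,[0,0,-0.01],[0,0,0]],
    [0.042,[0,0,-0.03],[0,0,0]],
    [0.042,[0,0,-0.055],[0,0,0]],
    [0.042,[0.001,-0.004,-0.075],[0,0,0]],
    [0.042,[0.005,-0.014,-0.08],[0,0,0]],
    [0.042,[0.011,-0.03,-0.08],[0,0,0.4]],
    [0.042,[0.02,-0.054,-0.08],[0,0,0.8]],
    [0.042,[0.03,-0.081,-0.08],[0,0,1.2]],
    [0.042,[0.041,-0.111,-0.08],[0,0,1.6]],
    [0.042,[0.052,-0.141,-0.08],[0,0,2]],
    [0.042,[0.063,-0.171,-0.08],[0,0,2.4]],
    [0.042,[0.074,-0.201,-0.08],[0,0,2.8]],
    [0.042,[0.085,-0.231,-0.08],[0,0,3.2]],
    [0.042,[0.096,-0.261,-0.08],[0,0,3.6]],
    [0.042,[0.107,-0.29,-0.08],[0,0,4]],
    [0.042,[0.117,-0.317,-0.08],[0,0,4.4]],
    [0.042,[0.126,-0.341,-0.08],[0,0,4.4]],
    [0.042,[0.132,-0.357,-0.08],[0,0,4.4]],
    [0.042,[0.1355,-0.366,-0.08],[0,0,4.4]],
    [0.042,[0.1365,-0.3693,-0.08],[0,0,4.4]],
  ],
)

```text
time_s: 14.98
ee_pos: [0.5123, 0.1805, 0.134]
orientation: [180.0, 0.0, 4.2]
force: [0.8, -0.7, -0.5]
gripper_width: 0.0481
```

Call:
apply_moves(
  commands=[
    [0.042,[0,0,0],[0,0,0]],
    [0.042,[0,0,0],[0,0,0]],
  ],
)

```text
time_s: 15.22
ee_pos: [0.5124, 0.1798, 0.1342]
orientation: [180.0, 0.0, 4.1]
force: [1.0, 0.4, -1.4]
gripper_width: 0.0479
```

Run:
```python
from m import *
print(manip.read_state()['ee_pos'])
grab('wrist','w9');grab('scene','s9')
b=cv2.imread('pics/s9.png')[180:340,230:400];cv2.imwrite('pics/s9z.png',cv2.resize(b,None,fx=4,fy=4,interpolation=3))
b=cv2.imread('pics/w9.png');cv2.imwrite('pics/w9z.png',cv2.resize(b,(800,600),interpolation=3))
```

```text
[0.51241231 0.17978449 0.13418609]
```

View pics/w9z.png

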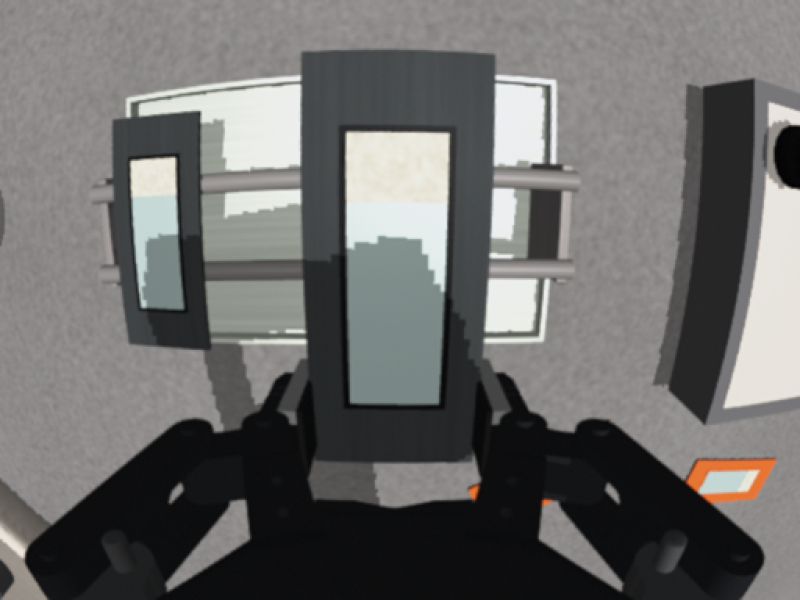

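View pics/s9z.png

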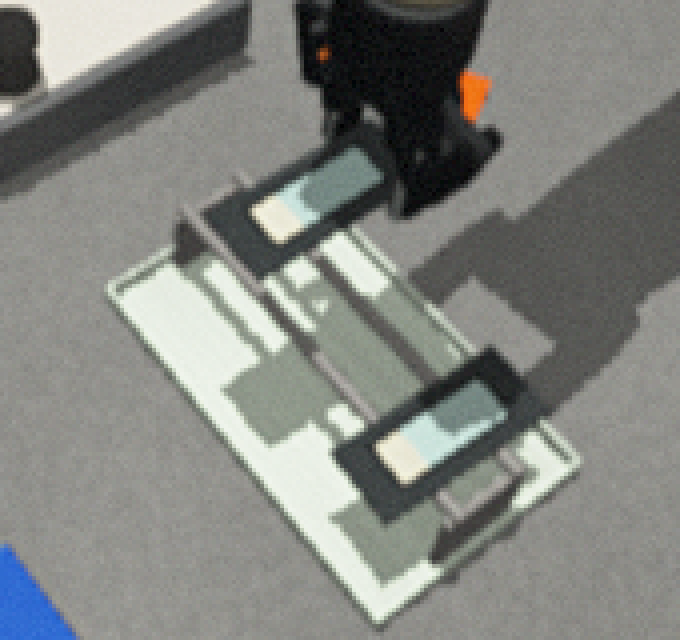

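Run:
```python
from m import *
d=dict(np.load('pics/w9.npz'));f=512/800
for nm,q,z in(('farrod',[(250,182.5),(530,177.5)],.06),('nearrod',[(250,270),(530,269)],.06),('ends',[(92,192),(101,273),(579,180),(574,269)],.06),('tray',[(127,99),(556,80),(543,341)],.014),('car2',[(113,120),(200,112),(210,349),(128,344)],.068),('held',[(302,53),(495,54),(481,461),(313,460)],.134+.0237)):
    w=fcast(d,np.array(q)*f,z);print(nm,np.round(w[:,:2],4).tolist(),np.round(w.mean(0),4))
mn=d['p'].min(2).astype(int)
for c in(160,180,330,340): print(c,mn[100:185,c].tolist())
```

```text
farrod [[0.5711, 0.2538], [0.583, 0.1205]] [0.577  0.1872 0.06  ]
nearrod [[0.5278, 0.2533], [0.5382, 0.1148]] [0.533 0.184 0.06 ]
ends [[0.5662, 0.3479], [0.521, 0.3446], [0.585, 0.0949], [0.5402, 0.091]] [0.5531 0.2196 0.06  ]
tray [[0.6214, 0.3548], [0.6426, 0.0958], [0.4827, 0.0833]] [0.5822 0.178  0.014 ]
car2 [[0.6037, 0.3284], [0.605, 0.2782], [0.4864, 0.2742], [0.4837, 0.3254]] [0.5447 0.3016 0.068 ]
held [[0.6119, 0.2115], [0.6154, 0.162], [0.4955, 0.1514], [0.4922, 0.2051]] [0.5538 0.1825 0.1577]
160 [232, 231, 232, 233, 234, 232, 219, 189, 167, 133, 119, 130, 140, 147, 153, 158, 156, 148, 140, 131, 118, 117, 172, 226, 230, 227, 228, 229, 228, 227, 226, 227, 229, 229, 230, 217, 167, 148, 150, 148, 147, 146, 148, 149, 149, 146, 143, 143, 145, 147, 147, 149, 147, 144, 145, 147, 148, 145, 142, 140, 138, 139, 139, 138, 139, 136, 112, 85, 80, 84, 88, 91, 95, 97, 94, 88, 84, 80, 81, 104, 137, 144, 141, 141, 144]
180 [235, 234, 235, 236, 236, 236, 233, 190, 126, 115, 130, 140, 148, 157, 162, 158, 149, 140, 131, 118, 113, 168, 229, 234, 231, 231, 231, 231, 230, 230, 231, 230, 196, 
[... 355 characters left out ...]
, 139, 154, 151, 147, 146, 161, 193, 204, 204, 196, 177, 169, 169, 170, 172, 169, 156, 148, 148, 148, 148, 146, 147, 147, 148, 147, 143, 140, 141, 142, 144, 146, 149, 150, 147, 143, 141, 142, 143, 142, 142, 145, 147, 140, 108, 97, 112, 128, 137, 150, 167, 177, 171, 154, 142, 131, 136, 186, 233, 237, 235, 234, 234, 235]
340 [236, 236, 236, 226, 174, 112, 76, 72, 93, 119, 133, 142, 151, 164, 175, 168, 152, 138, 130, 117, 94, 63, 56, 58, 58, 57, 56, 55, 56, 54, 53, 52, 52, 49, 48, 48, 48, 48, 48, 49, 50, 49, 49, 49, 49, 50, 49, 49, 49, 49, 49, 50, 50, 50, 50, 49, 50, 50, 50, 50, 50, 50, 50, 50, 51, 62, 88, 111, 126, 137, 147, 163, 175, 170, 154, 142, 132, 132, 178, 233, 236, 235, 233, 234, 235]
```

Call:
apply_moves(
  commands=[
    [0.042,[0.0014,-0.0011,0.008],[0,0,-0.2]],
    [0.042,[0.0014,-0.0011,0.022],[0,0,-0.2]],
    [0.042,[0.0014,-0.0011,0.04],[0,0,-0.2]],
    [0.042,[0.0014,-0.0011,0.056],[0,0,-0.2]],
    [0.042,[0.0014,-0.0011,0.068],[0,0,-0.2]],
    [0.042,[0.0014,-0.0011,0.076],[0,0,-0.2]],
    [0.042,[0.0014,-0.0011,0.08],[0,0,-0.2]],
    [0.042,[0.0014,-0.0011,0.081],[0,0,-0.2]],
    [0.042,[0.0014,-0.0011,0.081],[0,0,-0.2]],
    [0.042,[0.0014,-0.0011,0.081],[0,0,-0.2]],
  ],
)

```text
time_s: 16.58
ee_pos: [0.5142, 0.1816, 0.0538]
orientation: [-180.0, -0.1, 4.4]
force: [-0.7, 0.3, -0.7]
gripper_width: 0.0482
```

Run:
```python
from m import *
print(manip.read_state()['ee_pos'])
grab('wrist','w10');grab('scene','s10')
b=cv2.imread('pics/s10.png')[180:340,230:400];cv2.imwrite('pics/s10z.png',cv2.resize(b,None,fx=4,fy=4,interpolation=3))
b=cv2.imread('pics/w10.png');cv2.imwrite('pics/w10z.png',cv2.resize(b,(800,600),interpolation=3))
```

```text
[0.51416168 0.18162487 0.05377985]
```

View pics/w10z.png

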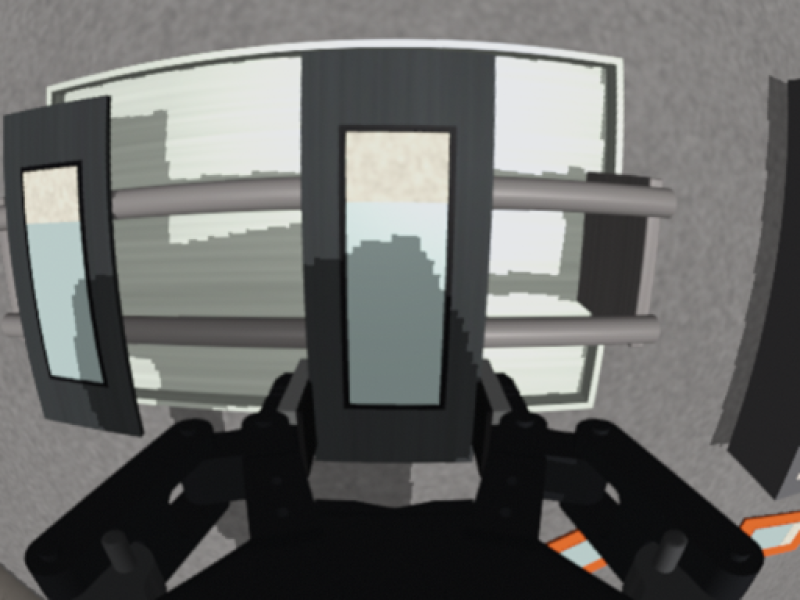

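View pics/s10z.png

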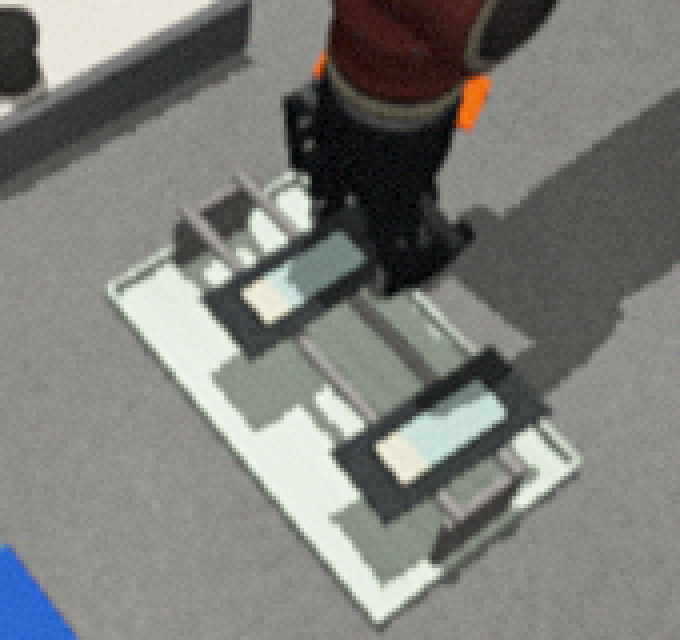

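Run:
```python
from m import *
d=dict(np.load('pics/w10.npz'));f=512/800
mn=d['p'].min(2).astype(int)
for c in(150,180,330,350): print(c,mn[105:145,c].tolist(),mn[195:228,c].tolist())
for nm,q,z in(('ends',[(676,202),(657,329)],.06),('tray',[(47,89),(623,60),(594,406)],.014),('car2',[(3,113),(109,96),(143,436),(44,416)],.068),('held',[(302,54),(495,54),(481,461),(313,460)],.0538+.0237)):
    w=fcast(d,np.array(q)*f,z);print(nm,np.round(w[:,:2],4).tolist(),np.round(w.mean(0),4))
```

```text
150 [224, 225, 226, 226, 226, 224, 203, 157, 133, 112, 93, 99, 111, 120, 126, 131, 136, 140, 144, 146, 147, 147, 141, 136, 132, 128, 123, 116, 105, 99, 137, 193, 214, 217, 218, 218, 215, 214, 215, 216] [130, 133, 133, 132, 133, 133, 128, 103, 68, 61, 67, 72, 76, 79, 81, 83, 86, 87, 88, 88, 85, 83, 80, 78, 76, 71, 77, 107, 129, 133, 133, 133, 134]
180 [229, 229, 229, 230, 221, 171, 142, 131, 103, 93, 106, 117, 123, 129, 134, 139, 145, 151, 153, 153, 148, 141, 135, 131, 127, 122, 114, 102, 98, 145, 204, 221, 221, 223, 222, 220, 220, 221, 221, 203] [132, 134, 135, 135, 135, 135, 132, 112, 77, 62, 66, 71, 76, 78, 80, 83, 87, 90, 93, 93, 90, 84, 82, 79, 78, 73, 73, 87, 116, 133, 137, 137, 137]
330 [229, 229, 230, 227, 200, 158, 139, 129, 100, 93, 106, 116, 123, 128, 133, 139, 148, 157, 165, 170, 161, 146, 137, 132, 126, 121, 114, 102, 106, 161, 214, 229, 229, 229, 229, 229, 229, 229, 229, 229] [227, 228, 228, 228, 227, 226, 215, 165, 95, 77, 89, 102, 112, 120, 125, 132, 141, 151, 165, 169, 159, 148, 140, 135, 129, 121, 128, 180, 220, 226, 226, 227, 227]
350 [229, 229, 230, 229, 207, 159, 136, 135, 128, 100, 93, 107, 117, 124, 129, 133, 140, 147, 154, 161, 165, 156, 144, 136, 131, 125, 119, 111, 97, 128, 206, 230, 230, 229, 229, 229, 229, 229, 229, 229] [226, 227, 228, 227, 225, 223, 211, 149, 83, 77, 94, 105, 115, 121, 128, 134, 142, 152, 162, 162, 153, 144, 137, 133, 126, 116, 140, 207, 223, 223, 225, 226, 225]
ends [[0.5852, 0.093], [0.5401, 0.0906]] [0.5626 0.0918 0.06  ]
tray [[0.621, 0.3554], [0.6421, 0.0955], [0.4832, 0.0825]] [0.5821 0.1778 0.014 ]
car2 [[0.6049, 0.3293], [0.6054, 0.2781], [0.4862, 0.2739], [0.485, 0.3251]] [0.5454 0.3016 0.068 ]
held [[0.6131, 0.2136], [0.6171, 0.1643], [0.4975, 0.1532], [0.494, 0.2068]] [0.5554 0.1845 0.0775]
```

Run:
```python
from m import *
d=dict(np.load('pics/w10.npz'))
F=fcast(d,[(150,124.7),(180,123.7),(330,123.4),(350,124.2)],.06);N=fcast(d,[(150,212),(180,212.5),(330,212.2),(350,211.7)],.06)
for w in(F,N):
    p=np.polyfit(w[:,1],w[:,0],1);print(np.degrees(np.arctan(-p[0])),np.polyval(p,.184))
```

```text
4.502811744707098 0.5776092816347492
4.464013585762278 0.5331753773425959
```

Call:
apply_moves(
  commands=[
    [0.042,[0,0,0.003],[0,0,0]],
    [0.042,[0,0,0.005],[0,0,0]],
    [0.042,[0,0,0.0065],[0,0,0]],
    [0.042,[0,0,0.0075],[0,0,0]],
    [0.042,[0,0,0.0082],[0,0,0]],
    [0.042,[0,0,0.0082],[0,0,0]],
  ],
)

```text
time_s: 17.42
ee_pos: [0.5138, 0.1815, 0.045]
orientation: [180.0, -0.0, 4.4]
force: [0.4, 1.1, -0.4]
gripper_width: 0.0477
```

Call:
apply_moves(
  commands=[
    [0.042,[0,0,0.0006],[0,0,0]],
    [0.042,[0,0,0.0006],[0,0,0]],
  ],
)

```text
time_s: 17.68
ee_pos: [0.5139, 0.1816, 0.0447]
orientation: [-180.0, -0.0, 4.4]
force: [-0.6, 0.2, 0.2]
gripper_width: 0.0477
```

Call:
apply_moves(
  commands=[
    [0.042,[0,0,0.0006],[0,0,0]],
    [0.042,[0,0,0.0006],[0,0,0]],
  ],
)

```text
time_s: 17.92
ee_pos: [0.5139, 0.1816, 0.0443]
orientation: [180.0, -0.0, 4.4]
force: [-3.9, -1.0, 4.8]
gripper_width: 0.0477
```

Call:
apply_moves(
  commands=[
    [0.042,[0,0,0.0005],[0,0,0]],
    [0.042,[0,0,0.0005],[0,0,0]],
  ],
)

```text
time_s: 18.18
ee_pos: [0.5139, 0.1816, 0.0441]
orientation: [180.0, 0.0, 4.4]
force: [-4.3, -1.0, 7.3]
gripper_width: 0.0479
```

Call:
apply_moves(
  commands=[
    [0.046,[0,0,-0.0004],[0,0,0]],
    [0.0485,[0,0,-0.0004],[0,0,0]],
    [0.051,[0,0,-0.0004],[0,0,0]],
    [0.054,[0,0,-0.0004],[0,0,0]],
    [0.06,[0,0,-0.0004],[0,0,0]],
    [0.068,[0,0,-0.0004],[0,0,0]],
    [0.072,[0,0,-0.0004],[0,0,0]],
    [0.072,[0,0,-0.0004],[0,0,0]],
  ],
  newtons=20,
)

```text
time_s: 19.18
ee_pos: [0.5138, 0.1815, 0.0437]
orientation: [-180.0, -0.0, 4.4]
force: [0.4, 0.5, 0.6]
gripper_width: 0.0718
```

Run:
```python
from m import *
grab('wrist','w11')
b=cv2.imread('pics/w11.png');cv2.imwrite('pics/w11z.png',cv2.resize(b,(800,600),interpolation=3))
```

```text
(no output)
```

View pics/w11z.png

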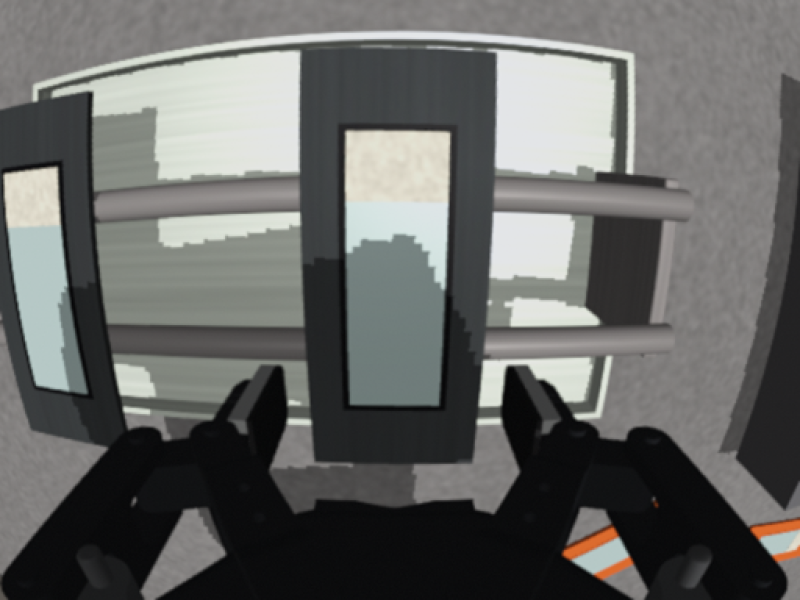

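Both pads are clear of the plate, which lies across both rods. Next I retreat upward and back, then check.

Call:
apply_moves(
  commands=[
    [0.072,[0,0,-0.01],[0,0,0]],
    [0.072,[0,0,-0.03],[0,0,0]],
    [0.072,[0,0,-0.07],[0,0,0]],
    [0.072,[0,0,-0.11],[0,0,0]],
    [0.072,[-0.02,0.03,-0.14],[0,0,0]],
    [0.072,[-0.05,0.08,-0.16],[0,0,0]],
    [0.072,[-0.08,0.13,-0.17],[0,0,0]],
    [0.072,[-0.1,0.18,-0.17],[0,0,0]],
    [0.072,[-0.11,0.22,-0.17],[0,0,0]],
    [0.072,[-0.11,0.25,-0.17],[0,0,0]],
    [0.072,[-0.11,0.25,-0.17],[0,0,0]],
    [0.072,[-0.11,0.25,-0.17],[0,0,0]],
  ],
)

```text
time_s: 20.72
ee_pos: [0.4234, -0.0758, 0.2147]
orientation: [180.0, -0.1, 4.4]
force: [0.9, -0.3, -0.9]
gripper_width: 0.0718
```

Run:
```python
from m import *
grab('top','t12');grab('scene','s12')
b=cv2.imread('pics/s12.png')[90:350,170:400];cv2.imwrite('pics/s12z.png',cv2.resize(b,None,fx=2.3,fy=2.3,interpolation=3))
b=cv2.imread('pics/t12.png')[140:260,120:390];cv2.imwrite('pics/t12z.png',cv2.resize(b,None,fx=2.9,fy=2.9,interpolation=3))
for n in('t12','s12'):
    d=dict(np.load(f'pics/{n}.npz'));mn=d['p'].min(2).astype(int)
    P=pts(d);x,y,z=P[...,0],P[...,1],P[...,2]
    m=(d['d']>0)&(z>.0655)&(z<.075)&(abs(x-.555)<.08)&(abs(y-.184)<.04); print(n,'z',np.median(z[m]),z[m&(x<.51)].mean(),z[m&(x>.6)].mean())
    q=cast(d,np.array([[0,0]]),.068)
    roi=(abs(x-.555)<.075)&(abs(y-.184)<.035)&(z>.05)
    for t in(75,85,95): print(rect(d,(mn<t)&roi,.068))
```

```text
t12 z 0.06855101686096154 0.06898381850280985 0.06905041152669077
[]
[([553.9, 182.9], [113.3, 41.9], 3.4)]
[([555.0, 183.1], [115.9, 47.9], 3.0)]
s12 z 0.06928295985988137 0.06931116892668555 0.06903628310692275
[([554.3, 185.9], [118.0, 49.5], 3.6)]
[([553.8, 186.6], [120.5, 52.5], 4.3)]
[([553.9, 186.1], [120.0, 53.1], 3.5)]
```

View pics/s12z.png

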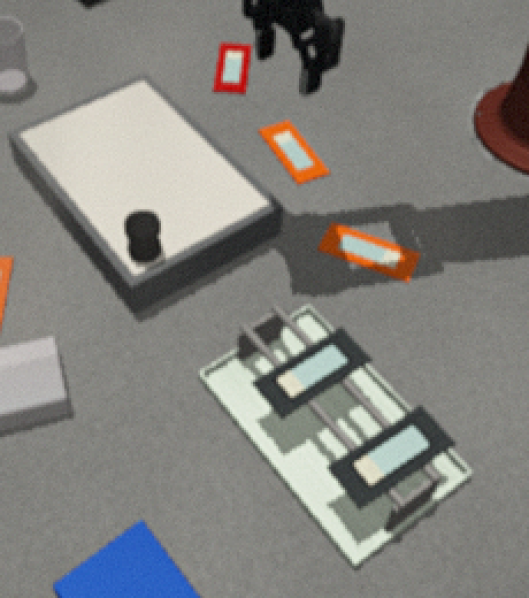

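View pics/t12z.png

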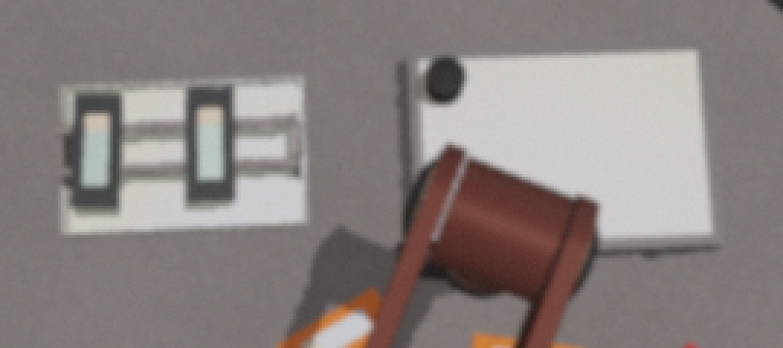

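The scene view shows the carrier flat across both rods in the free place, parallel to the other carrier. The other carrier and the loupe are unmoved, and the gripper is well clear.

```bash
python3 -c "
from workcell import manip
print(manip.close_job())"
```

```text
the job is handed in; nothing more can be done
None
```

The carrier now lies flat across both rods in the middle of the free place, and the job is handed in; it took about 21 s of the 72 s.

- **What I did:** I pushed the carrier by its far end face until about 4 cm stuck out over the light box's −x edge. I then pinched that end across its 50 mm width at about 60 N and lifted it level. I laid it on the rods under force feedback (about 7 N), opened the gripper and moved clear.
- **Position:** the last pictures put its centre at about (0.554, 0.184), against my target of about (0.555, 0.184). The two cameras differed by about 3 mm in y, one on each side of the target.
- **Flatness and angle:** both ends are at the same height, about 0.069 m. The wrist view just before lowering gave rods at 4.5° and tool at 4.4°. The blurrier final pictures gave 3.0–4.3° for the carrier.
- **Other items:** the other carrier and the loupe look unmoved.

No check failed.

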